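# Lock the access panel of the filter box

## Task

The sprung access panel of the dust extractor's filter box stands ajar. With your fingertips in the slots of its two round orange fasteners, press the panel down shut and turn each fastener clockwise to its stop, so that its white mark comes round to the green dot at the front and the panel stays locked down. Lift and carry nothing, do not pry the panel up, leave the small things on and round the box where they are, and take your hand clear.

Things in the scene. Friction and masses are not known exactly. Their poses are not given: they have to be found in the camera images.
- filter_box: grey metal box fixed to the table, 260 (x) x 300 (y) x 100 mm high, aluminium access panel on top. Origin: centre of its underside; its -x is the front (robot side), +y its left. Fastener centres at x -66 mm, y +80 (left) and -80 mm (right). The panel's hinge runs along y at x +50, z 97.5 mm; behind it a fixed deck, top at 100 mm.
- panel_front (a point): middle of the box's front top edge, at the level of the shut panel's top face (z = 100 mm), fixed to the box. The panel reaches from here 178 mm back to its hinge, is 296 mm wide and 5 mm thick. Under this edge lies the fixed keeper flange beneath which the two cams hook.
- panel (a joint): hinge angle of the panel, rad: 0 = shut on its stop, positive = front up. A spring holds it ajar at about 0.08 (front edge 14 mm up); about 6 N down on a fastener holds it shut. If a fastener is turned with the panel up, its cam strikes the keeper at about 0.9 rad and stops; with the panel pressed shut the cam passes beneath and then holds it at about 0.01.
- fastener_left (a joint): turn of the left fastener, rad: 0 = open, its white mark points to the box's right (-y), at a red dot; grows clockwise seen from above to its stop at 1.571 = locked, mark at the front (-x), at a green dot. Starts between 0 and 0.5. Stays where it is left; takes about 0.1 N m, a little more under the keeper.
- fastener_right (a joint): turn of the right fastener, the same as the left in every way. Either turns lightest when the fingertips stand near an end of the slot (some 30 mm from the centre), go round in an arc and turn with it; fingertips near the centre, or kept square to the room, tend to jam.
- fastener_left_slot (a point): centre of the slot's floor, on the axis of the left fastener: an orange disc, 104 mm across, flush in the panel, with one black-floored slot across it, 38 mm wide, 92 mm long, 14 mm deep, closed at both ends by a 6 mm rim. Floor at z = 86 mm with the panel shut. Its frame turns with the fastener: y along the slot (white mark at the -y end), x across it, z up.
- fastener_right_slot (a point): the same for the right fastener.
- bobbin_0: small spool with red thread, 25 mm across, 12 mm high, loose on the rear deck; to be left alone. Origin at the centre of its underside.
- pattern_weight_1: round grey weight, 50 mm across, 24 mm high, loose on the rear deck; to be left alone. Origin at the centre of its underside.
- wax_block: yellow wax block 30x46x19 mm, loose on the table right of the box; to be left alone. Origin at the centre of its underside.
- tailor_chalk: blue chalk 40x49x8 mm, loose on the table left of the box; to be left alone. Origin at the centre of its underside.
- bobbin_1: small spool with white thread, 25 mm across, 12 mm high, loose on the table in front of the box; to be left alone. Origin at the centre of its underside.
- thread_snips: orange-handled snips, 99x21x8 mm, lying on the table in front of the box; to be left alone. Origin at the centre of its underside.

How it is judged:
By the outcome, as a careful person would: the job done as asked, in the order asked, and still so for the second after the job is handed in, with the robot touching nothing.
It also fails if it takes over 54 s, if anything falls off the work surface, if the arm or the gripper's body presses on something with over 40 N, if the wrist force passes 120 N, or if a joint passes its speed limit or range.

## Robot

A 6-joint arm with a two-finger parallel gripper is mounted at the origin on the work surface; the furniture and walls round the work are solid. World frame = base frame: x ahead of the robot, y to its left, z up, the work surface at z = 0. Lengths are in m, angles in rad, forces in N, time in s.
With the tool pointing down it reaches from about 0.35 to 0.875 m from the base axis. Payload 4.2 kg.
Tool frame: the origin (TCP) lies at the very end of the fingers, on their centre line; the grasp point (between the pads) lies 19 mm behind it (manip.grip_depth is the distance from the TCP to the grasp point, in m); z points along the fingers, y is the line along which they close (so a half turn about z gives the same grasp; the last joint's range is limited). The gripper opens to 85 mm and grips with 20 to 120 N. Pads are 22 mm wide; open, the fingers measure 114 mm over their backs; the gripper's body (76 mm by 85 mm) begins 54 mm behind the grasp point. The pads swing forward as they close: fully open they stand 13 mm farther back than shut.
Start: joints at [1.516, 0.385, 0.008, 0, -1.194, -0.259], TCP at [0.193, 0.594, 0.231] pointing down, gripper open.
Joint ranges: [-3.14, 3.14], [-1.21, 2.06], [-1.07, 1.41], [-3.16, 2.05], [-2.99, -0.16], [-3.1, 3.1]. Speed limits (rad/s): [2.79, 2.79, 3.14, 3.14, 3.14, 3.14].

## Interface

Orientations are given as a unit quaternion [x, y, z, w].
In Python, from cell import manip, get_image, camera_model gives the robot as it stands.
- The arm moves only by the tool arm_command, never from a script. Its arguments are lists of equal length, an entry for each row: "dp": the shift along the tool's x, y, z in mm, a list of three; "angular": the turn, a rotation vector about the tool's x, y, z in degrees, a list of three. A call has 1 to 12 rows; each row shifts and turns the commanded pose from where the row before left it, along the tool's axes as they then stand; what a row does not reach is not made up. A row lasts 1/10 s, in which the tool goes at most 50 mm and 8.59 degrees, less where a joint would pass 70% of its speed; a pose out of reach is approached as far as the arm can. A call with a gripper value outside its range is refused whole. "claw" is the finger opening in mm, from 0 to 85.4, set as the call begins (left out, the last holds). The fingers move at their own pace and stop on an object; the grip force is fixed at half the most. Time passes only in rows, so rows that do not move let the fingers close. It gives the time, the measured TCP pose, the force, the opening and the grip force at its end, in the units of the state.
- manip.read_state(): the state, without advancing time (a new reading comes with each control period).
- get_image(name): name is "scene" or "side" or "wrist"; returns the picture (400x640x3 uint8, red, green, blue); there is no depth.
- camera_model(name): a dict with "fx", "fy", "cx", "cy" (pixels), "xyz" and "orientation" of the camera in the world; the wrist camera has in their place "mount" (4x4, takes a point from camera to tool coordinates, whose origin is the TCP and whose axes are the flange's). Camera axes: x right, y up, looking along -z (the intrinsics and any distortion apply to the point x, -y, -z); pixel columns grow to the right and rows downward; lengths in m; the calibration is good to about 2 mm. A picture is of the moment at which its call begins: read the wrist's pose just before it. camera_model takes no time and is no camera call.
- manip.close_job(): hands the job in; it is judged then, once.
The state is a dict: "time": time; "joint_pos": joint angles; "qd": joint speeds; "joint_efforts": joint torques, N m; "tool_pos": TCP position; "orientation": TCP orientation; "force": force on the tool from outside, world axes, zero at the start; "ft_torque": the same for the moment, N m; "width": finger opening in m; "finger_force": force on a finger pad.
Only numpy, scipy, OpenCV 4.12 (cv2) and the standard library are available. Lean on these libraries where they do the work, as an engineer would, in place of code of your own. Each camera call takes 0.05 s, during which the arm holds its last target. There are 200 camera calls.

## Working session

There is one attempt and no reset: what is moved stays moved. The work goes in short steps, Python scripts to look and compute and a tool call to move; the robot and the scene stay as the last step left them, time stands still between calls to the robot, and variables do not carry over. Pictures are saved under pics/ and viewed, at most 11 in all, crops included, and the job is handed in when it is done.

Besides the shell and the picture viewer there is one more tool, called after "Emit:" as name(argument=value, ...) on one line, values as JSON. arm_command: Moves the arm, as the interface text tells. Its arguments: {"type":"object","properties":{"dp":{"type":"array"},"angular":{"type":"array"},"claw":{"type":"number"}},"required":["dp","angular"]}

```bash
mkdir -p pics
python3 - <<'E'
from cell import manip,get_image,camera_model
import cv2
s=manip.read_state();print(s)
for n in("scene","side"):
    print(n,camera_model(n)); cv2.imwrite(f"pics/{n}0.png",get_image(n)[:,:,::-1])
print(camera_model("wrist"))
E
```

```text
{'time': 0.0, 'joint_pos': array([ 1.51559738e+00,  3.85545214e-01,  6.61196305e-03, -5.19024830e-04,
       -1.19398226e+00, -2.58641419e-01]), 'qd': array([ 0.00185366, -0.00141544, -0.00012729,  0.00038965, -0.0008936 ,
       -0.00048863]), 'joint_efforts': array([ 2.83327086e-05, -3.92292309e+01,  1.88400793e+01,  4.18634802e+00,
       -4.57404123e-03,  1.36331991e-06]), 'tool_pos': array([0.19271732, 0.59392684, 0.23022003]), 'orientation': array([ 9.87697721e-01, -1.56371455e-01, -1.32359970e-04,  1.07860926e-03]), 'force': array([ 1.12925777,  0.82593565, -0.7098064 ]), 'ft_torque': array([-0.01259409,  0.06779668,  0.01352137]), 'finger_force': 0.0, 'width': 0.08541690198465572}
scene {'fx': 475.28571688265964, 'fy': 475.28571688265964, 'cx': 315.31881100222233, 'cy': 200.23162862465233, 'xyz': array([0.13690137, 0.68477233, 0.7243001 ]), 'orientation': array([-0.11749691,  0.4158384 ,  0.86659532, -0.24957052])}
side {'fx': 494.55495581006437, 'fy': 494.55495581006437, 'cx': 311.2815905717515, 'cy': 196.36529904309998, 'xyz': array([ 0.16954873, -0.65266825,  0.71303498]), 'orientation': array([ 0.41323683, -0.10441399, -0.23609285,  0.87326583])}
{'fx': 341.0633681184475, 'fy': 341.0633681184475, 'cx': 323.7703741477572, 'cy': 197.3095128550404, 'mount': array([[-1.51907970e-03,  9.46136806e-01,  3.23763550e-01,
         8.38609015e-02],
       [ 9.99998846e-01,  1.43405140e-03,  5.01196428e-04,
        -4.99387877e-04],
       [ 9.90681720e-06,  3.23763937e-01, -9.46137893e-01,
        -1.43831814e-01],
       [ 0.00000000e+00,  0.00000000e+00,  0.00000000e+00,
         1.00000000e+00]])}
```

View pics/scene0.png

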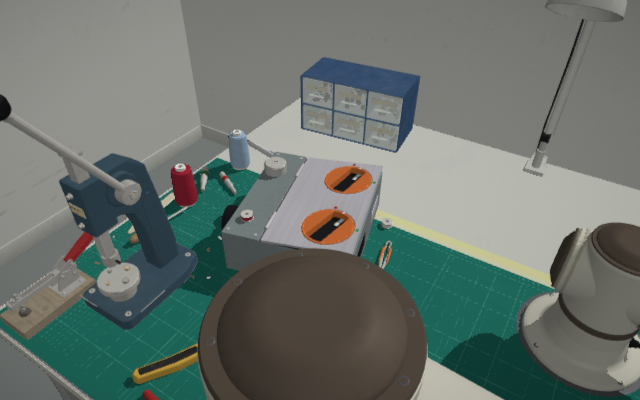

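View pics/side0.png

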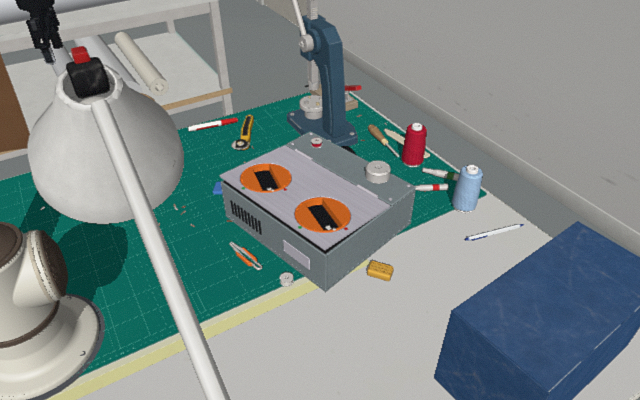

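```bash
cat > h.py <<'E'
import numpy as np,cv2
from scipy.spatial.transform import Rotation as R
from cell import manip,get_image,camera_model
def cam(n,s=None):
    c=camera_model(n)
    if n!="wrist": return c,R.from_quat(c["orientation"]).as_matrix(),np.array(c["xyz"])
    T=R.from_quat(s["orientation"]).as_matrix();M=np.array(c["mount"])
    return c,T@M[:3,:3],s["tool_pos"]+T@M[:3,3]
def ray(C,uv):
    c,r,o=C;d=r@np.array([(uv[0]-c["cx"])/c["fx"],-(uv[1]-c["cy"])/c["fy"],-1]);return o,d/np.linalg.norm(d)
def plane(C,uv,z):
    o,d=ray(C,uv);return o+d*(z-o[2])/d[2]
def proj(C,p):
    c,r,o=C;q=r.T@(np.array(p)-o);return np.array([c["cx"]+c["fx"]*q[0]/-q[2],c["cy"]-c["fy"]*q[1]/-q[2]])
def tri(C1,u1,C2,u2):
    o1,d1=ray(C1,u1);o2,d2=ray(C2,u2)
    t=np.linalg.lstsq(np.c_[d1,-d2],o2-o1,rcond=None)[0];a=o1+t[0]*d1;b=o2+t[1]*d2
    return (a+b)/2,np.linalg.norm(a-b)
def discs(im,amin=400):
    h=cv2.cvtColor(im,cv2.COLOR_RGB2HSV);m=cv2.inRange(h,(6,150,110),(18,255,255))
    m=cv2.morphologyEx(m,cv2.MORPH_CLOSE,np.ones((3,3)))
    cs=[c for c in cv2.findContours(m,cv2.RETR_EXTERNAL,cv2.CHAIN_APPROX_NONE)[0] if cv2.contourArea(c)>amin]
    return [cv2.fitEllipse(cv2.convexHull(c)) for c in cs]
E
python3 - <<'E'
from h import *
out=[]
D={}
for n,(x,y) in(("scene",(280,145)),("side",(210,145))):
    im=cv2.imread(f"pics/{n}0.png"); D[n]=sorted(discs(im[:,:,::-1].copy()),key=lambda e:e[0][1]);print(n,D[n])
    out.append(cv2.resize(im[y:y+110,x:x+160],None,fx=5,fy=5,interpolation=cv2.INTER_CUBIC)[:,:800])
for i,o in enumerate(out): cv2.imwrite(f"pics/crop{i}.png",o)
A,B=cam("scene"),cam("side")
# scene top = right(far) ; side: top = left
sc,si=D["scene"],D["side"]
Rp=tri(A,sc[0][0],B,si[1][0]);Lp=tri(A,sc[1][0],B,si[0][0]);print(Rp,Lp)
E
```

```text
scene [((347.6828918457031, 179.58290100097656), (26.387584686279297, 46.456695556640625), 88.1369400024414), ((327.6179504394531, 226.48976135253906), (33.95852279663086, 52.58754348754883), 86.31270599365234)]
side [((265.2555236816406, 177.63050842285156), (28.388418197631836, 50.64263153076172), 89.2445297241211), ((322.14239501953125, 214.59136962890625), (34.63153076171875, 55.43853759765625), 93.54388427734375)]
(array([ 0.52057873, -0.06757437,  0.10615391]), np.float64(0.0005553833339648062)) (array([0.47917542, 0.08778316, 0.10607266]), np.float64(0.00017254330681965661))
```

View pics/crop0.png

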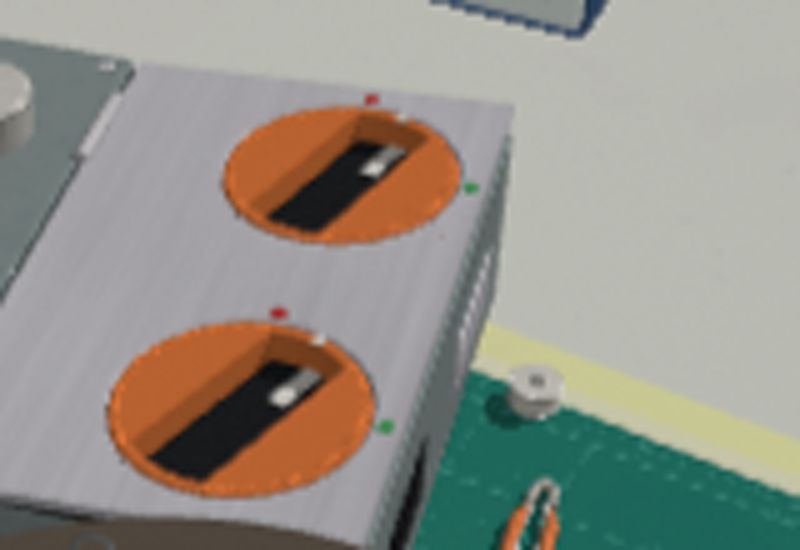

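View pics/crop1.png

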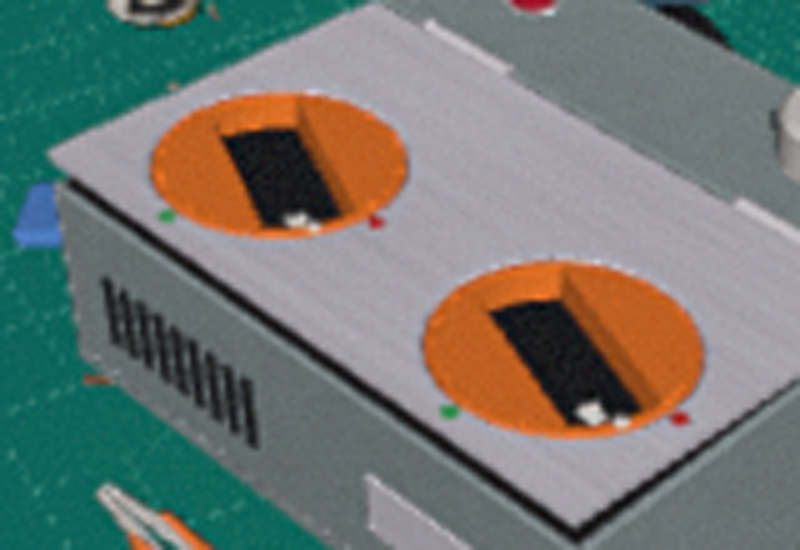

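Run:
```python
from h import *
A,B=cam("scene"),cam("side")
L=np.array([0.47917542,0.08778316]);Rr=np.array([0.52057873,-0.06757437])
yaw=np.arctan2(*(L-Rr)[::-1])-np.pi/2;print("yaw",np.degrees(yaw))
for nm,c,a,b in(("L",L,(343.6,213),(272.6,190.2)),("R",Rr,(360.4,168.6),(334.4,229))):
    p,e=tri(A,a,B,b);v=p[:2]-c;print(nm,p,e,"r",np.linalg.norm(v),"phi",-90+np.degrees(yaw)-np.degrees(np.arctan2(v[1],v[0])))
print("press base near",plane(A,(130,325),0),plane(A,(195,265),0),plane(A,(90,290),0))
print("press top",tri(A,(118,165),B,(325,15)), "hub",tri(A,(127,190),B,(306,46)))
print("lampshade",tri(A,(590,18),B,(108,215)),"lamp base",plane(A,(535,168),0),"arm",tri(A,(548,130),B,(210,375)))
```

```text
yaw 14.922683390872333
L [0.47146408 0.03935403 0.10962685] 0.0008863920151164159 r 0.049039224466704244 phi 23.9699069911063
R [ 0.5158898  -0.11580407  0.10983648] 0.002087086172053778 r 0.04845709526929524 phi 20.475570758548088
press base near [0.70568273 0.40963929 0.        ] [0.70963646 0.23496485 0.        ] [0.83718805 0.39465368 0.        ]
press top (array([0.74831262, 0.31665792, 0.30084637]), np.float64(0.03097705431918522)) hub (array([0.71524697, 0.32762487, 0.24964383]), np.float64(0.009265497608136527))
lampshade (array([ 0.17605379, -0.30880565,  0.44816884]), np.float64(0.0058398598868193985)) lamp base [ 0.19015164 -0.50967152  0.        ] arm (array([ 0.19919441, -0.33355237,  0.20689482]), np.float64(0.031784858098908214))
```

Emit:
arm_command(dp=[[35, 32, 0], [35.5, 32.8, 0], [35.7, 32.8, 0], [35.7, 32.8, 0], [35.7, 32.8, 0], [35.7, 32.8, 0], [35.7, 32.8, 0], [35.7, 32.8, 0], [35.7, 32.8, 0], [35.7, 32.8, 0], [35.7, 32.8, 0], [35.7, 32.8, 0]], angular=[[0, 0, 0], [0, 0, 0], [0, 0, 0], [0, 0, 0], [0, 0, 0], [0, 0, 0], [0, 0, 0], [0, 0, 0], [0, 0, 0], [0, 0, 0], [0, 0, 0], [0, 0, 0]], claw=46)

```text
time: 1.3
tool_pos: [0.4786, 0.087, 0.2312]
orientation: [0.988, -0.156, -0.0, -0.0]
force: [1.0, 0.4, -0.5]
width: 0.0457
finger_force: 0.0
```

Emit:
arm_command(dp=[[0, 0, 0], [0, 0, 0], [0, 0, 0], [0, 0, 0]], angular=[[0, 0, -5], [0, 0, -4], [0, 0, 0], [0, 0, 0]])

```text
time: 1.7
tool_pos: [0.478, 0.0889, 0.2311]
orientation: [0.997, -0.079, -0.0, 0.0]
force: [0.8, 0.5, 0.5]
width: 0.0461
finger_force: 0.0
```

```bash
cat > look.py <<'E'
from h import *
import sys
s=manip.read_state();im=get_image("wrist");cv2.imwrite(f"pics/{sys.argv[1]}.png",im[:,:,::-1])
C=cam("wrist",s);T=R.from_quat(s["orientation"]).as_matrix()
print("t",s["time"],"tcp",s["tool_pos"].round(4),"y ang",np.degrees(np.arctan2(T[1,1],T[0,1])).round(2),"z",T[:,2].round(4),"j",s["joint_pos"].round(2),"F",s["force"].round(1),"M",s["ft_torque"].round(2),"w",s["width"])
for e in discs(im,2000): print([np.round(x,1) for x in e], plane(C,e[0],.109).round(4))
E
python3 look.py w1
```

```text
t 1.7 tcp [0.478  0.0889 0.2311] y ang -99.06 z [-6.e-04 -2.e-04 -1.e+00] j [ 0.52  0.15 -0.32 -0.   -1.1   0.89] F [0.8 0.5 0.5] M [ 0.   -0.04 -0.04] w 0.046127318585796
[array([325.9, 184.9]), array([121.9, 124.8]), np.float64(96.5)] [0.4813 0.0871 0.109 ]
[array([520.1, 102. ]), array([129. , 149.9]), np.float64(43.1)] [ 0.5224 -0.0673  0.109 ]
```

View pics/w1.png

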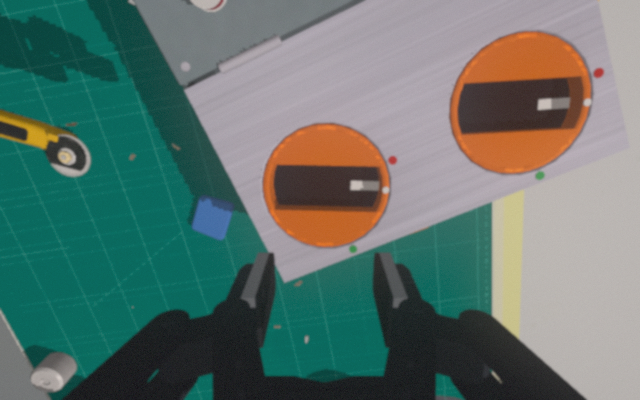

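Run:
```python
from h import *
s=manip.read_state();C=cam("wrist",s)
c=[plane(C,u,.109) for u in((325.9,184.9),(520.1,102))];m=[plane(C,u,.109) for u in((386,190),(587.5,102.5))]
d=c[0]-c[1];yaw=np.degrees(np.arctan2(d[1],d[0]))-90;print("yaw",yaw,np.linalg.norm(d))
for a,b in zip(c,m):
    v=b-a;A=np.degrees(np.arctan2(v[1],v[0]));print("mark world ang",A,"phi",yaw-90-A)
g=[plane(C,u,.107) for u in((353,249),(540,175.5))];r=[plane(C,u,.109) for u in((392.5,160),(598.5,72.5))]
for a,x,y in zip(c,g,r): print([np.degrees(np.arctan2(*(q-a)[1::-1])) for q in (x,y)])
```

```text
yaw 14.925917831153484 0.1598476936853819
mark world ang -104.17798561728398 phi 29.103903448437464
mark world ang -99.5203010269488 phi 24.446218858102284
[np.float64(-167.15909545698227), np.float64(-77.77707557088323)]
[np.float64(-163.20709527816436), np.float64(-77.8405722326314)]
```

Emit:
arm_command(dp=[[2.7, 1.2, 20], [0, 0, 35], [0, 0, 35], [0, 0, 20], [0, 0, 0], [0, 0, 0]], angular=[[0, 0, 4], [0, 0, 0], [0, 0, 0], [0, 0, 0], [0, 0, 0], [0, 0, 0]])

```text
time: 2.35
tool_pos: [0.4812, 0.0878, 0.1219]
orientation: [0.994, -0.113, 0.0, 0.0]
force: [0.0, 0.1, 0.4]
width: 0.0461
finger_force: 0.0
```

```bash
python3 look.py w2
```

```text
t 2.35 tcp [0.4812 0.0878 0.1219] y ang -102.93 z [ 6.e-04 -3.e-04 -1.e+00] j [ 0.51  0.27 -0.47  0.   -0.83  0.83] F [0.  0.1 0.4] M [0.01 0.05 0.04] w 0.04610858087490547
[array([326.7, 312. ]), array([ 59.8, 123.2]), np.float64(90.2)] [0.4457 0.095  0.109 ]
[array([326.2, 248.7]), array([181.4, 198.3]), np.float64(92.8)] [0.4835 0.0866 0.109 ]
[array([624.7, 107. ]), array([191.9, 227.8]), np.float64(26.0)] [ 0.522  -0.0586  0.109 ]
```

View pics/w2.png

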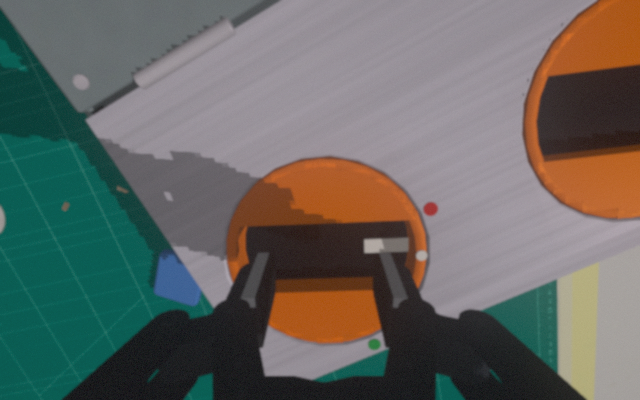

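Emit:
arm_command(dp=[[1, 0, 7], [0, 0, 6], [0, 0, 5], [0, 0, 4], [0, 0, 0]], angular=[[0, 0, 0], [0, 0, 0], [0, 0, 0], [0, 0, 0], [0, 0, 0]])

```text
time: 2.9
tool_pos: [0.4813, 0.0868, 0.0986]
orientation: [0.994, -0.113, -0.001, 0.0]
force: [-0.3, 0.0, 0.8]
width: 0.0463
finger_force: 0.0
```

Emit:
arm_command(dp=[[0, 0, 3], [0, 0, 3], [0, 0, 3], [0, 0, 0], [0, 0, 0]], angular=[[0, 0, 0], [0, 0, 0], [0, 0, 0], [0, 0, 0], [0, 0, 0]])

```text
time: 3.4
tool_pos: [0.4819, 0.0872, 0.0905]
orientation: [0.994, -0.113, 0.0, -0.0]
force: [0.3, 0.1, 1.5]
width: 0.0459
finger_force: 0.7
```

Emit:
arm_command(dp=[[0, 0, 3], [0, 0, 3], [0, 0, 0], [0, 0, 0]], angular=[[0, 0, 0], [0, 0, 0], [0, 0, 0], [0, 0, 0]])

```text
time: 3.8
tool_pos: [0.4822, 0.0872, 0.0846]
orientation: [0.994, -0.113, 0.0, -0.0]
force: [0.4, -0.5, 3.9]
width: 0.046
finger_force: 2.2
```

Emit:
arm_command(dp=[[0, 0, 2], [0, 0, 1], [0, 0, 0], [0, 0, 0]], angular=[[0, 0, 0], [0, 0, 0], [0, 0, 0], [0, 0, 0]])

```text
time: 4.2
tool_pos: [0.4824, 0.0872, 0.0835]
orientation: [0.994, -0.113, 0.001, -0.0]
force: [-4.2, -0.4, 17.4]
width: 0.0459
finger_force: 8.4
```

Emit:
arm_command(dp=[[0, 0, 0], [0, 0, 0], [0, 0, 0], [0, 0, 0], [0, 0, 0], [0, 0, 0]], angular=[[0, 0, 5], [0, 0, 5], [0, 0, 5], [0, 0, 5], [0, 0, 5], [0, 0, 0]])

```text
time: 4.8
tool_pos: [0.4818, 0.0857, 0.0834]
orientation: [0.945, -0.326, 0.0, 0.001]
force: [-2.9, -6.0, 16.8]
width: 0.0461
finger_force: 8.9
```

```bash
python3 look.py w3
```

```text
t 4.8 tcp [0.4818 0.0857 0.0834] y ang -128.01 z [ 2.0e-04 -2.3e-03 -1.0e+00] j [ 0.51  0.33 -0.52  0.   -0.73  0.4 ] F [-2.9 -6.  16.8] M [-1.72  0.8  -0.1 ] w 0.046076387180328866
[array([326.8, 353.9]), array([ 57.1, 142.8]), np.float64(88.6)] [0.4588 0.1029 0.109 ]
[array([325.3, 271.1]), array([181.8, 231.8]), np.float64(86.7)] [0.4915 0.0781 0.109 ]
[array([567.6,  39.8]), array([135.5, 198.1]), np.float64(119.4)] [ 0.51   -0.0338  0.109 ]
```

Emit:
arm_command(dp=[[0, 0, 0], [0, 0, 0], [0, 0, 0], [0, 0, 0], [0, 0, 0], [0, 0, 0], [0, 0, 0]], angular=[[0, 0, 5], [0, 0, 5], [0, 0, 5], [0, 0, 5], [0, 0, 5], [0, 0, 5], [0, 0, 0]])

```text
time: 5.55
tool_pos: [0.4804, 0.0849, 0.0834]
orientation: [0.829, -0.559, -0.0, 0.002]
force: [-6.7, -7.1, 22.0]
width: 0.0463
finger_force: 10.5
```

```bash
python3 look.py w4
```

```text
t 5.55 tcp [0.4804 0.0849 0.0834] y ang -158.04 z [-0.0028 -0.0036 -1.    ] j [ 0.51  0.33 -0.52  0.   -0.73 -0.13] F [-6.7 -7.1 22. ] M [-1.95  1.65 -0.  ] w 0.04634041633305908
[array([325.7, 273.8]), array([193.2, 234.6]), np.float64(85.3)] [0.4843 0.0749 0.109 ]
```

View pics/w4.png

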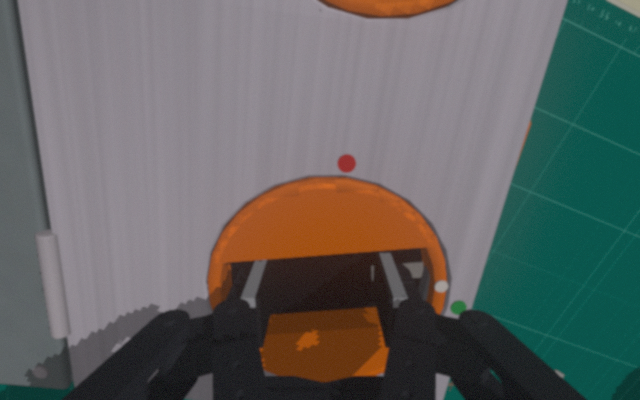

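Emit:
arm_command(dp=[[0, 0, 0], [0, 0, 0], [0, 0, 0], [0, 0, 0], [0, 0, 0], [0, 0, 0]], angular=[[0, 0, 4], [0, 0, 4], [0, 0, 4], [0, 0, 4], [0, 0, 2], [0, 0, 0]])

```text
time: 6.2
tool_pos: [0.4812, 0.0862, 0.0834]
orientation: [0.732, -0.682, 0.0, 0.001]
force: [-6.7, -2.3, 18.9]
width: 0.0458
finger_force: 9.6
```

```bash
python3 look.py w5
```

```text
t 6.2 tcp [0.4812 0.0862 0.0834] y ang -175.94 z [-7.0e-04 -1.7e-03 -1.0e+00] j [ 0.51  0.33 -0.52  0.   -0.73 -0.44] F [-6.7 -2.3 18.9] M [-0.75  1.67  0.02] w 0.04579217034624519
[array([294.5, 335.6]), array([53.6, 80.9]), np.float64(59.3)] [0.4928 0.1065 0.109 ]
[array([329.9, 272. ]), array([199.3, 236.2]), np.float64(84.6)] [0.4801 0.0746 0.109 ]
```

Emit:
arm_command(dp=[[0, 0, 0], [0, 0, 0], [0, 0, 0], [0, 0, 0]], angular=[[0, 0, 2], [0, 0, 2], [0, 0, 1], [0, 0, 0]])

```text
time: 6.65
tool_pos: [0.4822, 0.0875, 0.0835]
orientation: [-0.702, 0.712, -0.0, 0.001]
force: [-5.1, 0.9, 17.1]
width: 0.0462
finger_force: 13.1
```

```bash
python3 look.py w6
```

```text
t 6.65 tcp [0.4822 0.0875 0.0835] y ang 179.17 z [ 1.6e-03  2.0e-04 -1.0e+00] j [ 0.51  0.33 -0.51  0.   -0.73 -0.53] F [-5.1  0.9 17.1] M [0.45 1.61 0.33] w 0.04623042181667244
[array([321.4, 342.6]), array([ 72.2, 127.5]), np.float64(92.6)] [0.4839 0.1107 0.109 ]
[array([331.7, 267.3]), array([198. , 235.9]), np.float64(83.2)] [0.4792 0.074  0.109 ]
```

View pics/w6.png

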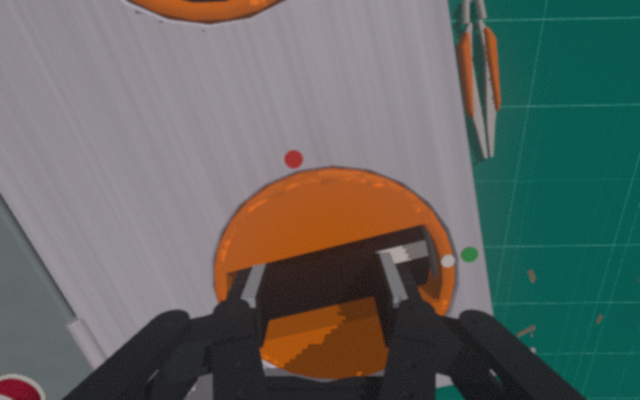

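Emit:
arm_command(dp=[[0, 0, 0], [0, 0, 0], [0, 0, 0], [0, 0, 0], [0, 0, -5], [0, 0, -15], [0, 0, -30], [0, 0, -30], [0, 0, 0], [0, 0, 0]], angular=[[0, 0, 2], [0, 0, 0], [0, 0, -5], [0, 0, -5], [0, 0, 0], [0, 0, 0], [0, 0, 0], [0, 0, 0], [0, 0, 0], [0, 0, 0]])

```text
time: 7.7
tool_pos: [0.4812, 0.0871, 0.1611]
orientation: [0.749, -0.663, -0.0, -0.0]
force: [-0.5, 0.3, 0.3]
width: 0.0455
finger_force: 0.0
```

Emit:
arm_command(dp=[[0, 0, 0], [0, 0, 0], [0, 0, 0], [0, 0, 0], [0, 0, 0], [0, 0, 0], [0, 0, 0], [0, 0, 0], [0, 0, 0], [0, 0, 0]], angular=[[0, 0, -8], [0, 0, -8], [0, 0, -8], [0, 0, -8], [0, 0, -8], [0, 0, -8], [0, 0, -8], [0, 0, -8], [0, 0, -8], [0, 0, 0]])

```text
time: 8.7
tool_pos: [0.4806, 0.0866, 0.1596]
orientation: [0.995, -0.096, -0.002, 0.001]
force: [0.8, -0.1, -0.2]
width: 0.0463
finger_force: 0.0
```

```bash
python3 look.py w7
python3 - <<'E'
from h import *
s=manip.read_state();T=R.from_quat(s["orientation"]).as_matrix()
print(T.T@(np.array([.5233,-.0673,s["tool_pos"][2]])-s["tool_pos"])*1000)
E
```

```text
t 8.7 tcp [0.4806 0.0866 0.1596] y ang -101.02 z [-0.0036 -0.0013 -1.    ] j [ 0.51  0.22 -0.42 -0.   -0.93  0.87] F [ 0.8 -0.1 -0.2] M [-0.   -0.02  0.03] w 0.04625162437991155
[array([323.3, 216.9]), array([148.8, 159.9]), np.float64(90.1)] [0.4852 0.0865 0.109 ]
[array([575.7, 102.8]), array([162.5, 204.7]), np.float64(44.7)] [ 0.5248 -0.0629  0.109 ]
[7.15221379e+01 1.42834687e+02 4.83319188e-02]
```

Emit:
arm_command(dp=[[18, 36, 0], [18, 36, 0], [18, 36, 0], [17.5, 35, 0], [0, 0, 0], [0, 0, 0], [0, 0, 0]], angular=[[0, 0, 0], [0, 0, 0], [0, 0, 0], [0, 0, 0], [0, 0, 0], [0, 0, 0], [0, 0, 0]])

```text
time: 9.45
tool_pos: [0.5242, -0.0664, 0.1608]
orientation: [0.995, -0.096, -0.001, 0.0]
force: [-0.2, 1.0, -0.8]
width: 0.0462
finger_force: 0.0
```

```bash
python3 look.py w8
```

```text
t 9.45 tcp [ 0.5242 -0.0664  0.1608] y ang -101.03 z [-1.2e-03  1.0e-04 -1.0e+00] j [ 0.18  0.29 -0.33 -0.   -0.96  1.2 ] F [-0.2  1.  -0.8] M [0.01 0.04 0.09] w 0.046200634426821145
[array([123.7, 311.3]), array([115.9, 150.8]), np.float64(112.2)] [0.4863 0.0812 0.109 ]
[array([338.4, 246.3]), array([ 89. , 134.1]), np.float64(71.5)] [ 0.5067 -0.0719  0.109 ]
[array([326.1, 217.1]), array([142. , 157.6]), np.float64(87.0)] [ 0.5279 -0.0681  0.109 ]
```

View pics/w8.png

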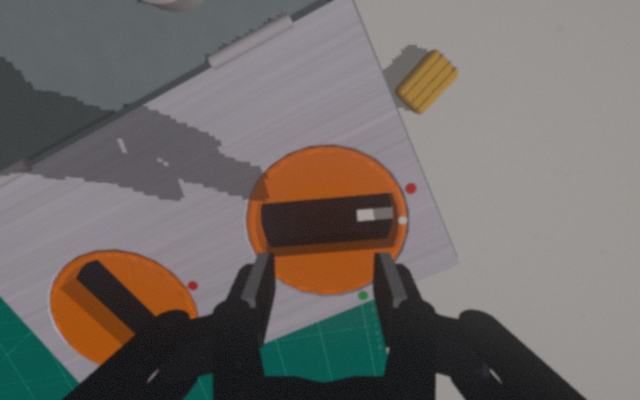

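Emit:
arm_command(dp=[[0, 1, 15], [0, 0, 20], [0, 0, 10], [0, 0, 6], [0, 0, 5], [0, 0, 4], [0, 0, 4], [0, 0, 3], [0, 0, 3], [0, 0, 0], [0, 0, 0]], angular=[[0, 0, -3.5], [0, 0, 0], [0, 0, 0], [0, 0, 0], [0, 0, 0], [0, 0, 0], [0, 0, 0], [0, 0, 0], [0, 0, 0], [0, 0, 0], [0, 0, 0]])

```text
time: 10.6
tool_pos: [0.5246, -0.068, 0.0914]
orientation: [0.998, -0.065, 0.0, 0.0]
force: [-0.2, -0.4, -0.7]
width: 0.0463
finger_force: 0.0
```

Emit:
arm_command(dp=[[0, 0, 2], [0, 0, 2], [0, 0, 0], [0, 0, 0]], angular=[[0, 0, 0], [0, 0, 0], [0, 0, 0], [0, 0, 0]])

```text
time: 11.0
tool_pos: [0.5245, -0.0679, 0.0873]
orientation: [0.998, -0.065, -0.0, 0.0]
force: [-0.1, 0.8, 0.0]
width: 0.0463
finger_force: 0.0
```

Emit:
arm_command(dp=[[0, 0, 2], [0, 0, 2], [0, 0, 1], [0, 0, 0], [0, 0, 0]], angular=[[0, 0, 0], [0, 0, 0], [0, 0, 0], [0, 0, 0], [0, 0, 0]])

```text
time: 11.5
tool_pos: [0.5249, -0.0679, 0.0836]
orientation: [0.998, -0.065, 0.001, 0.0]
force: [-2.3, 0.7, 8.0]
width: 0.0461
finger_force: 4.2
```

Emit:
arm_command(dp=[[0, 0, 1.2], [0, 0, 0], [0, 0, 0], [0, 0, 0], [0, 0, 0], [0, 0, 0], [0, 0, 0]], angular=[[0, 0, 0], [0, 0, 5], [0, 0, 5], [0, 0, 5], [0, 0, 5], [0, 0, 5], [0, 0, 0]])

```text
time: 12.2
tool_pos: [0.524, -0.0698, 0.0835]
orientation: [0.96, -0.28, 0.0, 0.001]
force: [-5.6, -7.2, 14.0]
width: 0.0458
finger_force: 7.7
```

Emit:
arm_command(dp=[[0, 0, 0], [0, 0, 0], [0, 0, 0], [0, 0, 0], [0, 0, 0], [0, 0, 0], [0, 0, 0]], angular=[[0, 0, 5], [0, 0, 5], [0, 0, 5], [0, 0, 5], [0, 0, 5], [0, 0, 5], [0, 0, 0]])

```text
time: 12.9
tool_pos: [0.5232, -0.0696, 0.0835]
orientation: [0.855, -0.519, -0.0, 0.002]
force: [-7.3, -4.8, 17.0]
width: 0.0463
finger_force: 8.5
```

Emit:
arm_command(dp=[[0, 0, 0], [0, 0, 0], [0, 0, 0], [0, 0, 0], [0, 0, 0], [0, 0, 0], [0, 0, 0]], angular=[[0, 0, 4], [0, 0, 4], [0, 0, 4], [0, 0, 4], [0, 0, 4], [0, 0, 4], [0, 0, 0]])

```text
time: 13.6
tool_pos: [0.5236, -0.0687, 0.0835]
orientation: [0.728, -0.685, 0.0, 0.001]
force: [-8.4, -0.1, 16.0]
width: 0.0462
finger_force: 11.4
```

```bash
python3 look.py w9
```

```text
t 13.6 tcp [ 0.5236 -0.0687  0.0835] y ang -176.49 z [-0.0015 -0.0016 -1.    ] j [ 0.18  0.38 -0.42  0.   -0.77 -0.12] F [-8.4 -0.1 16. ] M [-0.27  2.   -0.06] w 0.04624036298886922
[array([293.2, 333.1]), array([45.2, 84.3]), np.float64(56.8)] [ 0.5359 -0.0498  0.109 ]
[array([332.2, 271. ]), array([195. , 234.5]), np.float64(83.6)] [ 0.5215 -0.0808  0.109 ]
```

Emit:
arm_command(dp=[[0, 0, 0], [0, 0, 0], [0, 0, 0], [0, 0, 0], [0, 0, 0]], angular=[[0, 0, 2], [0, 0, 2], [0, 0, 2], [0, 0, 1], [0, 0, 0]])

```text
time: 14.15
tool_pos: [0.5247, -0.0661, 0.0835]
orientation: [-0.687, 0.727, -0.0, 0.001]
force: [-6.7, 11.1, 15.8]
width: 0.0461
finger_force: 18.0
```

```bash
python3 look.py w10
```

```text
t 14.15 tcp [ 0.5247 -0.0661  0.0835] y ang 176.75 z [ 0.0011  0.0011 -1.    ] j [ 0.18  0.38 -0.42 -0.   -0.77 -0.24] F [-6.7 11.1 15.8] M [2.93 2.07 0.6 ] w 0.04609641783858688
[array([303.2, 332.5]), array([55.7, 95.8]), np.float64(62.9)] [ 0.5348 -0.0487  0.109 ]
[array([334.9, 265.5]), array([200.2, 236.6]), np.float64(82.7)] [ 0.5199 -0.0803  0.109 ]
```

Emit:
arm_command(dp=[[0, 0, 0], [0, 0, 0], [0, 0, 0], [0, 0, -5], [0, 0, -15], [0, 0, -30], [0, 0, -40], [0, 0, -40], [0, 0, -20], [0, 0, 0], [0, 0, 0]], angular=[[0, 0, -5], [0, 0, -6], [0, 0, 0], [0, 0, 0], [0, 0, 0], [0, 0, 0], [0, 0, 0], [0, 0, 0], [0, 0, 0], [0, 0, 0], [0, 0, 0]])

```text
time: 15.3
tool_pos: [0.5241, -0.0678, 0.2307]
orientation: [0.752, -0.659, -0.0, -0.0]
force: [0.3, -0.8, -0.5]
width: 0.0458
finger_force: 0.0
```

```bash
python3 look.py w11
python3 - <<'E'
from h import *
w=cv2.imread("pics/w11.png");s=get_image("side")[:,:,::-1]
cv2.imwrite("pics/side1.png",s)
o=np.hstack([cv2.resize(w,(480,300)),cv2.resize(s[130:270,200:420],(320,204))[:300] if 0 else cv2.copyMakeBorder(cv2.resize(s[130:270,200:420],(320,204)),0,96,0,0,0)])
cv2.imwrite("pics/fin.png",cv2.resize(o,(800,300)))
E
```

```text
t 15.3 tcp [ 0.5241 -0.0678  0.2307] y ang -172.5 z [-3.e-04  7.e-04 -1.e+00] j [ 0.18  0.22 -0.23 -0.   -1.12 -0.05] F [ 0.3 -0.8 -0.5] M [ 0.03  0.01 -0.02] w 0.04580746456778126
[array([347.2, 338.2]), array([84.8, 96. ]), np.float64(87.1)] [0.4829 0.0789 0.109 ]
[array([330.3, 183.4]), array([117. , 121.8]), np.float64(88.5)] [ 0.52   -0.0725  0.109 ]
```

View pics/fin.png

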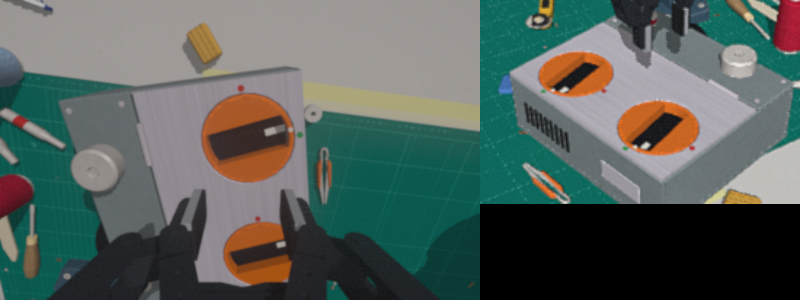

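Run:
```python
from h import *
s=manip.read_state();C=cam("wrist",s)
im=cv2.imread("pics/w11.png");h=cv2.cvtColor(im,cv2.COLOR_BGR2HSV)
e=max(discs(im[:,:,::-1].copy(),2000),key=lambda e:-e[0][1]);c=plane(C,e[0],.1)
x0=np.array(e[0]);
def blobs(m,nm):
    n,l,st,ce=cv2.connectedComponentsWithStats(m)
    for i in range(1,n):
        r=np.linalg.norm(ce[i]-x0)
        if st[i,4]>5 and 45<r<90:
            v=plane(C,ce[i],.1)-c;print(nm,ce[i].round(1),st[i,4],np.degrees(np.arctan2(v[1],v[0])).round(1),np.linalg.norm(v[:2]).round(4))
blobs(cv2.inRange(h,(45,120,60),(80,255,255)),"g");blobs(cv2.inRange(h,(0,150,100),(4,255,255)),"r")
m=cv2.inRange(h,(0,0,185),(180,50,255));blobs(m,"w")
cr=im[120:245,255:420];cv2.imwrite("pics/c.png",cv2.resize(cr,None,fx=4,fy=4,interpolation=cv2.INTER_CUBIC))
```

```text
g [399.6 179.1] 18 -168.9 0.0578
r [320.7 117.4] 29 -74.4 0.0545
```

View pics/c.png

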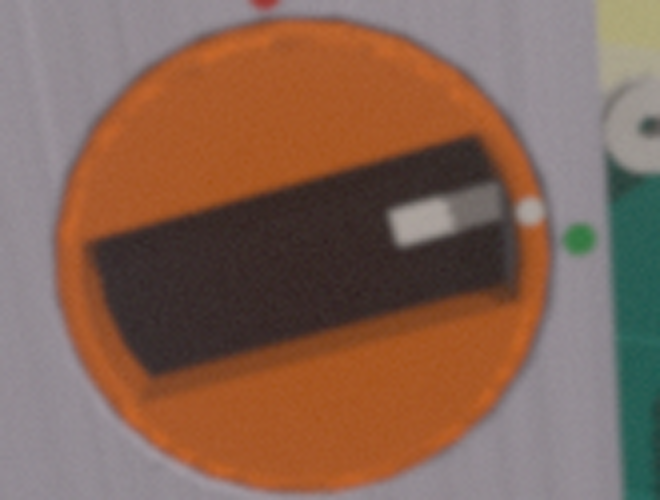

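Emit:
arm_command(dp=[[0, 0, 10], [0, 0, 30], [0, 0, 40], [0, 0, 30], [0, 0, 15], [0, 0, 8], [0, 0, 6], [0, 0, 4], [0, 0, 1.5], [0, 0, 0], [0, 0, 0]], angular=[[0, 0, -8], [0, 0, 0], [0, 0, 0], [0, 0, 0], [0, 0, 0], [0, 0, 0], [0, 0, 0], [0, 0, 0], [0, 0, 0], [0, 0, 0], [0, 0, 0]])

```text
time: 16.5
tool_pos: [0.5249, -0.0679, 0.0873]
orientation: [0.796, -0.605, 0.001, -0.0]
force: [0.2, 0.4, -0.7]
width: 0.0459
finger_force: 0.0
```

Emit:
arm_command(dp=[[0, 0, 0], [0, 0, 0], [0, 0, 0], [0, 0, 0], [0, 0, 0]], angular=[[0, 0, 5], [0, 0, 5], [0, 0, 4], [0, 0, 3], [0, 0, 0]])

```text
time: 17.0
tool_pos: [0.5258, -0.0661, 0.0873]
orientation: [-0.698, 0.716, -0.0, 0.002]
force: [1.0, 6.7, -0.0]
width: 0.0458
finger_force: 3.2
```

```bash
python3 look.py w12
```

```text
t 17.0 tcp [ 0.5258 -0.0661  0.0873] y ang 178.53 z [ 0.0038  0.0023 -1.    ] j [ 0.18  0.38 -0.41 -0.   -0.77 -0.2 ] F [ 1.   6.7 -0. ] M [ 1.96 -0.14  0.2 ] w 0.04584644498534774
[array([303.6, 329. ]), array([54.8, 88.1]), np.float64(65.1)] [ 0.5355 -0.047   0.109 ]
[array([337.4, 261.6]), array([194.5, 231.9]), np.float64(83.3)] [ 0.5203 -0.08    0.109 ]
```

Emit:
arm_command(dp=[[0, 0, 0], [0, 0, 0], [0, 0, 0], [0, 0, 0]], angular=[[0, 0, 2], [0, 0, 2], [0, 0, 2], [0, 0, 0]])

```text
time: 17.45
tool_pos: [0.5261, -0.0657, 0.0874]
orientation: [-0.665, 0.747, -0.001, 0.001]
force: [0.3, 7.5, -1.8]
width: 0.0463
finger_force: 40.8
```

```bash
python3 look.py w13; python3 -c "
from h import *
s=manip.read_state();C=cam('wrist',s)
im=cv2.imread('pics/w13.png');h=cv2.cvtColor(im,cv2.COLOR_BGR2HSV)
for nm,m in(('g',cv2.inRange(h,(45,120,60),(75,255,200))),('w',cv2.inRange(h,(0,0,150),(180,60,255)))):
    m[:, :415]=0;m[:,500:]=0;m[:215]=0;m[320:]=0
    n,l,st,ce=cv2.connectedComponentsWithStats(m)
    print(nm,[(ce[i].round(1),int(st[i,4])) for i in range(1,n) if 15<st[i,4]<800])
"
```

```text
t 17.45 tcp [ 0.5261 -0.0657  0.0874] y ang 173.35 z [ 3.4e-03  1.0e-04 -1.0e+00] j [ 0.18  0.38 -0.42  0.   -0.77 -0.3 ] F [ 0.3  7.5 -1.8] M [2.71 0.02 3.14] w 0.04626490589384293
[array([308.2, 325.9]), array([66.8, 94.4]), np.float64(61.8)] [ 0.5352 -0.0488  0.109 ]
[array([337.9, 261. ]), array([199.4, 233.2]), np.float64(82.9)] [ 0.519  -0.0791  0.109 ]
g [(array([471.5, 235.2]), 144)]
w [(array([450.7, 245.5]), 116)]
```

Emit:
arm_command(dp=[[0, 0, 0], [0, 0, 0], [0, 0, 0], [0, 0, -5], [0, 0, -15], [0, 0, -30], [0, 0, -40], [0, 0, -40], [0, 0, -13], [0, 0, 0], [0, 0, 0]], angular=[[0, 0, -4], [0, 0, -4], [0, 0, 0], [0, 0, 0], [0, 0, 0], [0, 0, 0], [0, 0, 0], [0, 0, 0], [0, 0, 0], [0, 0, 0], [0, 0, 0]])

```text
time: 18.6
tool_pos: [0.5237, -0.0683, 0.2292]
orientation: [0.71, -0.704, -0.0, 0.0]
force: [0.4, 0.5, -0.3]
width: 0.0457
finger_force: 0.0
```

```bash
cat > chk.py <<'E'
from h import *
import sys
s=manip.read_state();im=get_image("wrist");C=cam("wrist",s);T=R.from_quat(s["orientation"]).as_matrix()
cv2.imwrite(f"pics/{sys.argv[1]}.png",im[:,:,::-1]);h=cv2.cvtColor(im,cv2.COLOR_RGB2HSV)
print("tcp",s["tool_pos"].round(4),"yang",np.degrees(np.arctan2(T[1,1],T[0,1])).round(1),"F",s["force"].round(1),"to left mm",(T.T@(np.array([.482,.0872,s["tool_pos"][2]])-s["tool_pos"])*1000).round(1))
for e in discs(im,2000):
    c=plane(C,e[0],.1);x0=np.array(e[0]);print("disc",x0,c.round(4))
    for nm,m in(("g",cv2.inRange(h,(45,120,60),(75,255,200))),("r",cv2.inRange(h,(0,150,100),(4,255,255))),("w",cv2.inRange(h,(0,0,150),(180,60,255)))):
        n,l,st,ce=cv2.connectedComponentsWithStats(m)
        for i in range(1,n):
            v=plane(C,ce[i],.1)-c;r=np.linalg.norm(v[:2])
            if .044<r<.063 and 6<st[i,4]<200: print(nm,ce[i].round(1),st[i,4],np.degrees(np.arctan2(v[1],v[0])).round(1),r.round(4))
    # slot direction: dark region inside the disc
    m=np.zeros(h.shape[:2],np.uint8);cv2.ellipse(m,e,255,-1);m&=cv2.inRange(h,(0,0,0),(180,255,75))
    cs=cv2.findContours(m,cv2.RETR_EXTERNAL,cv2.CHAIN_APPROX_NONE)[0]
    if cs:
        p=np.array([plane(C,q,.086)[:2] for q in max(cs,key=cv2.contourArea)[:,0]],np.float32)*1000
        (cx,cy),wh,a=cv2.minAreaRect(p);b=a if wh[0]>wh[1] else a+90;print("slot",cx,cy,wh,(b-180)%180-180)
E
python3 chk.py w14
```

```text
tcp [ 0.5237 -0.0683  0.2292] yang -179.6 F [ 0.4  0.5 -0.3] to left mm [-1.558e+02  4.050e+01  1.000e-01]
disc [357.51647949 336.84371948] [0.4901 0.0872 0.1   ]
r [356.5 290.3] 14 -86.8 0.0536
w [295.1 336.8] 36 0.3 0.0615
w [299.  349.2] 9 15.1 0.06
w [333.3 369.6] 64 60.7 0.0475
slot 472.9601745605469 103.82324981689453 (74.97987365722656, 69.21882629394531) -134.4953155517578
disc [329.76342773 183.78300476] [ 0.5192 -0.0698  0.1   ]
g [398.5 171.5] 18 -169.1 0.0576
r [311.2 119.4] 28 -73.9 0.0548
w [304.8 114.3] 22 -70.4 0.06
w [348.6 116.9] 28 -104.5 0.0565
w [355.6 112.6] 14 -108.6 0.0612
w [357.2 122.7] 17 -112.7 0.0545
w [369. 124.] 7 -121.6 0.0579
w [387.5 174.4] 31 -170.0 0.0484
w [274.3 215.5] 33 31.3 0.0555
w [309.4 239.2] 179 71.3 0.0541
w [347.7 242.4] 14 107.0 0.0565
slot 517.986572265625 -64.17809295654297 (90.09203338623047, 33.70433044433594) -165.45949840545654
```

Emit:
arm_command(dp=[[-39, 10, 0], [-39, 10, 0], [-39, 10, 0], [-38.8, 10.5, 0], [0, 0, 0], [0, 0, 0], [0, 0, 0], [0, 0, 0]], angular=[[0, 0, 0], [0, 0, 0], [0, 0, 0], [0, 0, 0], [0, 0, -8], [0, 0, -8], [0, 0, 0], [0, 0, 0]])

```text
time: 19.45
tool_pos: [0.4821, 0.0872, 0.2285]
orientation: [0.8, -0.599, -0.001, 0.001]
force: [0.1, 0.1, 0.3]
width: 0.0462
finger_force: 0.0
```

```bash
python3 chk.py w15
```

```text
tcp [0.4821 0.0872 0.2285] yang -163.7 F [0.1 0.1 0.3] to left mm [-0.1  0.1  0. ]
disc [328.48965454 184.70521545] [0.479 0.085 0.1  ]
g [398. 191.] 21 -169.2 0.0586
r [330.5 117.7] 26 -75.1 0.0547
w [387.  181.5] 36 -160.5 0.0487
slot 476.85992431640625 89.90922546386719 (88.82564544677734, 32.913780212402344) -156.40467834472656
disc [335.42767334 -42.784935  ] [ 0.5204 -0.0712  0.1   ]
```

Emit:
arm_command(dp=[[0, 0, 15], [0, 0, 30], [0, 0, 35], [0, 0, 30], [0, 0, 13], [0, 0, 8], [0, 0, 6], [0, 0, 4], [0, 0, 0], [0, 0, 0]], angular=[[0, 0, 0], [0, 0, 0], [0, 0, 0], [0, 0, 0], [0, 0, 0], [0, 0, 0], [0, 0, 0], [0, 0, 0], [0, 0, 0], [0, 0, 0]])

```text
time: 20.5
tool_pos: [0.483, 0.0877, 0.0892]
orientation: [0.801, -0.598, 0.0, -0.001]
force: [0.9, 0.3, 0.0]
width: 0.046
finger_force: 0.0
```

Emit:
arm_command(dp=[[0, 0, 0], [0, 0, 0], [0, 0, 0], [0, 0, 0], [0, 0, 0]], angular=[[0, 0, 5], [0, 0, 5], [0, 0, 5], [0, 0, 4], [0, 0, 0]])

```text
time: 21.0
tool_pos: [0.4839, 0.0888, 0.0895]
orientation: [-0.692, 0.722, -0.0, 0.002]
force: [0.7, 3.8, -1.1]
width: 0.0462
finger_force: 1.9
```

```bash
python3 look.py w16
```

```text
t 21.0 tcp [0.4839 0.0888 0.0895] y ang 177.58 z [ 0.0037  0.0023 -1.    ] j [ 0.51  0.32 -0.5  -0.   -0.74 -0.55] F [ 0.7  3.8 -1.1] M [ 1.17 -0.23  0.15] w 0.0462264447625477
[array([328.6, 332.3]), array([ 68.8, 133.1]), np.float64(93.3)] [0.4831 0.1118 0.109 ]
[array([335.3, 258.7]), array([193.3, 229.4]), np.float64(83.2)] [0.4789 0.0749 0.109 ]
[array([ 186.6, -129.3]), array([274.1, 312.7]), np.float64(149.4)] [ 0.5177 -0.0536  0.109 ]
```

Emit:
arm_command(dp=[[0, 0, 0], [0, 0, 0], [0, 0, 0], [0, 0, 0]], angular=[[0, 0, 2], [0, 0, 2], [0, 0, 0], [0, 0, 0]])

```text
time: 21.45
tool_pos: [0.4847, 0.0891, 0.0897]
orientation: [-0.669, 0.743, -0.001, 0.002]
force: [2.7, 5.0, -2.6]
width: 0.046
finger_force: 29.6
```

```bash
python3 look.py w17
```

```text
t 21.45 tcp [0.4847 0.0891 0.0897] y ang 174.05 z [ 0.0052  0.0014 -1.    ] j [ 0.51  0.32 -0.5   0.   -0.74 -0.62] F [ 2.7  5.  -2.6] M [ 1.64 -0.37  1.57] w 0.04602314743582839
[array([328.9, 330.4]), array([ 71.1, 134.8]), np.float64(94.7)] [0.4851 0.1113 0.109 ]
[array([336.6, 256.8]), array([193.2, 228.8]), np.float64(82.3)] [0.4782 0.0748 0.109 ]
[array([ 159.8, -157.6]), array([308.5, 382.3]), np.float64(162.2)] [ 0.5159 -0.0624  0.109 ]
```

Emit:
arm_command(dp=[[0, 0, 0], [0, 0, 0], [0, 0, 0], [0, 0, 0], [0, 0, 0], [0, 0, -5], [0, 0, -15], [0, 0, -30], [0, 0, -40], [0, 0, -40], [0, 0, -10], [0, 0, 0]], angular=[[0, 0, 1], [0, 0, 0], [0, 0, -4], [0, 0, -4], [0, 0, 0], [0, 0, 0], [0, 0, 0], [0, 0, 0], [0, 0, 0], [0, 0, 0], [0, 0, 0], [0, 0, 0]])

```text
time: 22.7
tool_pos: [0.4832, 0.0875, 0.2308]
orientation: [0.71, -0.704, 0.001, -0.002]
force: [0.7, -0.0, -0.4]
width: 0.0464
finger_force: 0.0
```

```bash
python3 chk.py w18;python3 - <<'E'
from h import *
A,B=cam("scene"),cam("side");D=[sorted(discs(get_image(n)),key=lambda e:e[0][1]) for n in("scene","side")]
print(D)
E
```

```text
tcp [0.4832 0.0875 0.2308] yang -179.5 F [ 0.7 -0.  -0.4] to left mm [ 0.3  1.2 -0. ]
disc [331.65853882 181.39163208] [0.4778 0.0845 0.1   ]
g [400. 169.] 21 -168.8 0.0574
r [313.3 117.1] 22 -73.9 0.0548
w [388.9 172.2] 34 -170.1 0.0481
slot 476.7067565917969 90.18660736083984 (88.39173126220703, 33.069122314453125) -165.35044479370117
disc [275.82650757 -33.75738525] [ 0.5185 -0.0698  0.1   ]
slot 540.0504760742188 -47.52163314819336 (39.6085319519043, 8.654960632324219) -179.6791628599167
[[((327.5518493652344, 229.24325561523438), (34.92131423950195, 51.964080810546875), 90.45164489746094)], [((265.5181579589844, 180.54698181152344), (30.26866912841797, 50.13220977783203), 85.99837493896484), ((322.0620422363281, 217.4845733642578), (36.54554748535156, 55.008968353271484), 90.99181365966797)]]
```

Both slots now lie at −165.4°, with each mark at its green dot. The discs sit about 3 px lower in both views, so the panel is down and the hand is clear.

```bash
python3 -c "
from cell import manip
print(manip.close_job())"
```

```text
the job is handed in; nothing more can be done
None
```

The panel is pressed shut and both fasteners are turned to their stops with the white marks at the green dots. The hand is clear, and the job was handed in at about 23 s of the 54 s allowed; I don't have the judge's verdict. Each fastener slipped back about 7–9° when I first withdrew the fingertips, so I turned both to the stop a second time and checked them again.

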